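# Hold a bare metal miniature over the priming tray with tongs

## Robot

A 6-joint arm with a two-finger parallel gripper is mounted at the origin on the work surface. World frame = base frame: x ahead of the robot, y to its left, z up, the work surface at z = 0. Lengths are in m, angles in rad, forces in N, time in s.
With the tool pointing down it reaches from about 0.275 to 0.825 m from the base axis. Payload 4.9 kg.
Tool frame: the origin (TCP) lies midway between the tips of the shut fingers; the grasp point (between the pads) lies 19 mm behind it (bot.grip_depth is the distance from the TCP to the grasp point, in m); z points along the fingers, y is the line along which they close (so a half turn about z gives the same grasp; the last joint's range is limited). The gripper opens to 85 mm and grips with 20 to 120 N. Pads are 22 mm wide; open, the fingers measure 114 mm over their backs; the gripper's body (76 mm by 85 mm) begins 54 mm behind the grasp point. The pads swing forward as they close: fully open they stand 13 mm farther back than shut.
Start: joints at [1.032, 0.326, -0.193, 1.052, 0, 1.437], TCP at [0.217, 0.506, 0.231] pointing down, gripper open.
Joint ranges: [-2.65, 2.65], [-0.97, 1.79], [-1.3, 1.35], [-1.93, 2.1], [-1.47, 1.37], [-3.14, 3.14]. Speed limits (rad/s): [2.57, 2.57, 3.14, 3.14, 3.14, 3.14].

## Interface

Orientations are given as a unit quaternion [w, x, y, z].
In Python, from cell import bot gives the robot as it stands. Calls block until the motion is done:
- bot.move_pose(position, orientation): joint-space move of the TCP to a pose.
- bot.move_linear(position, speed=0.15, rotation=None, until_force=None): straight line of the TCP; rotation=None keeps the orientation; speed is the mean speed in m/s. With until_force (N) it stops when the force on the tool has changed by that much, and returns True; else False.
- bot.goto_joints(angles): joint-space move.
- bot.set_gripper(opening, grasp_force=None): opening from 0.0 (shut) to 1.0 (fully open); grasp_force is the grip in N (None keeps the last); returns when the fingers have stopped.
- bot.wait(seconds).
- bot.solve_ik(position, orientation): joint angles nearest the present ones, or None.
- bot.camera(name): name is "scene" or "top" or "wrist"; returns the picture (480x640x3 uint8, red, green, blue); there is no depth.
- bot.calibration(name): a dict with "mtx" (3x3 intrinsics, pixels), "k1" (the pictures are not rectified: a ray, as slopes to the right and down, at radius r is drawn at 1 + k1 r^2 times it, then the intrinsics apply), "extrinsics" (4x4, takes a point from world to camera coordinates); the wrist camera has in their place "hand_eye" (4x4, takes a point from camera to tool coordinates, whose origin is the TCP and whose axes are the flange's). Camera axes: x right, y down, z forward; pixel columns grow to the right and rows downward; lengths in m; the calibration is good to about 2 mm. A picture is of the moment at which its call begins: read the wrist's pose just before it. calibration takes no time and is no camera call.
A pose or a line that the arm cannot do raises bot.PlanningError and nothing moves.
- bot.close_job(): hands the job in; it is judged then, once.
Trained networks look in the newest picture that a camera, given by its name, has taken for a name from the list of things; names that differ only in an ending like _2 or _b are one class to them, and where a whole thing is asked for, a point or a joint stands for the part that bears it (a point fixed in the world has none). Each returns a list of dicts, best first, with "confidence" (0 to 1); they miss things now and then, are a little off and sometimes report something else, mostly with a low value. They report only what shows in the picture. A call takes as long as a camera call. They do not tell look-alikes from the thing itself.
- bot.search_frame(camera, thing): "bbox" ([left, top, width, height] in pixels, round what is visible of it).
Readings, each from a call of its own:
- bot.read_clock(): time.
- bot.read_joint_positions(): joint angles.
- bot.read_joint_vel(): joint speeds.
- bot.read_joint_efforts(): joint torques, N m.
- bot.read_position(): TCP position.
- bot.read_tool_rot(): TCP orientation.
- bot.read_ft_force(): force on the tool from outside, world axes, zero at the start.
- bot.read_moment(): the same for the moment, N m.
- bot.read_gripper_width(): opening from 0.0 (shut) to 1.0 (fully open).
- bot.read_finger_force(): force on a finger pad.
Only numpy, scipy, OpenCV 4.12 (cv2) and the standard library are available. Lean on these libraries where they do the work, as an engineer would, in place of code of your own. Each camera call takes 0.05 s, during which the arm holds its last target. There are 200 camera calls.

## Task

Take up the sprung tongs by their blue grip pads, close their white jaws on the coat of the bare metal figure standing on the wooden strip, and lift it. Carry it over the round white priming tray and finish while still holding it there: upright, over the middle of the tray and about 12 cm above it, held only by the tongs. Never let the gripper itself touch the figure, and leave the two painted figures and the paint bottle standing where they are.

Things in the scene. Friction and masses are not known exactly. Their poses are not given: they have to be found in the camera images.
- tongs: Sprung tongs, 190 mm long, 24 mm tall, 90 g, lying on edge on the mat: the two steel arms open and close in the horizontal plane, geared to stay symmetric about own x. Origin: hinge axis in the blue rear block, on the underside (at the mat's top, 3 mm above the table, at the start). x points from hinge to jaws, y to the left arm, z up.
- tongs_grip (a point): Midway between the blue grip pads (44 mm long, on the arms' outsides), 95 mm ahead of the hinge, 12 mm above the underside; grip here from above, closing along the tongs' y. Over the pads: 53 mm sprung open, about 31 mm with the figure clamped, 21 mm shut. The spring resists with 6 to 8 N: squeezed to 47 mm at 20 N the tongs can be carried open; 30 N clamps the figure.
- tongs_jaws (a point): Midway between the white jaw pads (24 mm long, 24 mm tall, inside the arms' tips), 170 mm ahead of the hinge and 75 mm ahead of tongs_grip along the tongs' x, 12 mm above the underside. Sprung open: 59 mm between the jaws, 75 mm over the tips.
- tongs_left (a joint): Closing angle of the left arm (rad): 0 fully open, 0.12 parallel arms (closed on an 18 mm thing), 0.17 jaws shut on nothing. The right arm mirrors it.
- bare_figure: The bare silver metal miniature, about 62 mm tall, 30 to 65 g, standing free on the wooden strip. Origin: centre of its underside, z up. A round base 30 mm in diameter and 5 mm thick; above it a straight round coat 18 mm in diameter up to 42 mm; shoulders, hands and head above. The arms at the shoulders start at 36 mm.
- figure_mid (a point): Point on the figure's axis 22 mm above its underside, the middle of the part of the coat to clamp.
- red_figure: Painted miniature in a red coat with shield and spear, same sizes, standing on the strip about 100 mm from its neighbour: a bystander. Origin: centre of its underside, z up.
- blue_figure: Painted miniature in a blue coat with shield and spear, same sizes, on the strip: a bystander. Origin: centre of its underside, z up.
- strip: Fixed plywood strip 50 x 290 x 6 mm on the mat (top at 9 mm above the table), long side along its own y; three standing places 100 mm apart. Origin: centre of its underside.
- tray: Fixed round white priming tray, 130 mm across at the rim, 12 mm tall, floor 3 mm thick. Origin: centre of its underside, on the mat (3 mm above the table).
- paint_bottle: Paint dropper bottle with green body and black cap, 25 mm in diameter, 80 mm tall, standing on the mat beyond the strip and tray: a bystander. Origin: centre of its underside, z up.
There are look-alikes about, which are no part of the job. Leave any pink or yellow look-alike of the bare_figure alone.

How it is judged:
On the way:
1. the figure is clamped in the tongs' jaws, the tongs are held by the gripper, and the figure is lifted clear of the strip (contact force between tongs and bare_figure above 0.5 N and contact force between the fingers and tongs above 0.5 N and height (world z) of bare_figure above 0.025 m and distance between figure_mid and tongs_jaws below 0.03 m), for 0.2 s.
At the end, for the whole second after the job is handed in: At the end the gripper holds the tongs and their jaws hold the bare figure: still, upright within 20 degrees, underside 80 to 220 mm above the table, within 40 mm of the tray's centre, not touched by the robot; bystanders stand within 15 mm of their places (height (world z) of bare_figure between 0.08 and 0.22 m and horizontal distance between bare_figure and tray below 0.04 m and angle between bare_figure's own z axis and vertical below 0.35 rad and distance between figure_mid and tongs_jaws below 0.03 m and contact force between tongs and bare_figure above 0.5 N and contact force between the fingers and tongs above 0.5 N and contact force between the arm and bare_figure below 0.1 N and linear speed of bare_figure below 0.03 m/s and angle between each of red_figure, blue_figure, paint_bottle's own z axis and vertical below 0.2 rad); the arm keeps its last pose, push and grip.
It fails at once if the gripper itself touches the bare figure (contact force between the fingers and bare_figure above 0.3 N).
It fails at once if a painted figure or the paint bottle is knocked over or pushed more than 15 mm (distance of any of red_figure, blue_figure, paint_bottle from where it was at the start of the episode above 0.015 m or angle between any of red_figure, blue_figure, paint_bottle's own z axis and vertical above 0.5 rad).
It also fails if it takes over 40 s, if anything falls off the work surface, if the arm or the gripper's body presses on something with over 40 N, if the wrist force passes 120 N, or if a joint passes its speed limit or range.

## Working session

There is one attempt and no reset: what is moved stays moved. The work goes in short steps, each a Python script; the robot and the scene stay as the last script left them, time stands still between calls to the robot, and variables do not carry over. Pictures are saved under pics/ and viewed, at most 10 in all, crops included, and the job is handed in when it is done.

```bash
mkdir -p pics; ls
python3 - <<'E'
from cell import bot
import cv2,numpy as np
for n in ["top","scene"]:
    im=bot.camera(n); cv2.imwrite(f"pics/{n}0.png",im[:,:,::-1])
    c=bot.calibration(n); print(n,c)
    for t in ["tongs","bare_figure","red_figure","blue_figure","strip","tray","paint_bottle","tongs_grip","tongs_jaws"]:
        print(t,[( [round(v) for v in d["bbox"]],round(d["confidence"],2)) for d in bot.search_frame(n,t)])
print(bot.calibration("wrist"),bot.read_clock(),bot.read_tool_rot())
E
```

```text
pics
top {'mtx': array([[584.82591931,   0.        , 321.66749453],
       [  0.        , 584.82591931, 236.3822095 ],
       [  0.        ,   0.        ,   1.        ]]), 'k1': -0.18802459500578625, 'extrinsics': array([[ 0.02837827, -0.99958707, -0.00451172,  0.07315902],
       [-0.99345582, -0.02770407, -0.11080626,  0.50574685],
       [ 0.11063551,  0.00762668, -0.99383179,  1.42111666],
       [ 0.        ,  0.        ,  0.        ,  1.        ]])}
tongs []
bare_figure [([329, 193, 9, 13], 0.68), ([158, 151, 12, 12], 0.64), ([216, 344, 13, 9], 0.4)]
red_figure [([245, 182, 18, 15], 0.6)]
blue_figure [([289, 184, 17, 16], 0.71)]
strip [([240, 176, 112, 34], 0.93), ([437, 225, 34, 70], 0.57), ([436, 224, 10, 61], 0.51)]
tray [([383, 147, 44, 50], 0.71), ([438, 220, 39, 78], 0.69)]
paint_bottle [([342, 128, 10, 14], 0.56)]
tongs_grip [([438, 222, 36, 76], 0.55)]
tongs_jaws [([434, 219, 40, 79], 0.58)]
scene {'mtx': array([[434.64570243,   0.        , 329.23191648],
       [  0.        , 434.64570243, 241.01355686],
       [  0.        ,   0.        ,   1.        ]]), 'k1': 0.0170
[... 646 characters left out ...]
 192, 62, 45], 0.9), ([275, 264, 124, 67], 0.33)]
tongs_jaws [([188, 194, 67, 43], 0.74)]
{'mtx': array([[403.7800355 ,   0.        , 322.54140806],
       [  0.        , 403.7800355 , 235.65399443],
       [  0.        ,   0.        ,   1.        ]]), 'k1': 0.012548007145507162, 'hand_eye': array([[ 3.85233343e-04, -9.51718132e-01, -3.06973042e-01,
         7.88312502e-02],
       [ 9.99999774e-01,  5.35973037e-04, -4.06752336e-04,
         7.28753486e-04],
       [ 5.51642848e-04, -3.06972816e-01,  9.51718123e-01,
        -1.41278022e-01],
       [ 0.00000000e+00,  0.00000000e+00,  0.00000000e+00,
         1.00000000e+00]])} 1.0 [1.86011941e-05 2.01010535e-01 9.79589079e-01 1.45311806e-05]
```

```bash
cat > h.py <<'E'
import numpy as np, cv2
from scipy.spatial.transform import Rotation as R
def ground(c, uv, z, E=None):
    """pixel -> world point at height z; E world->camera"""
    E=c["extrinsics"] if E is None else E
    K=c["mtx"]; d=(np.array(uv,float)-K[:2,2])/[K[0,0],K[1,1]]
    s=d.copy()
    for _ in range(20): s=d/(1+c["k1"]*(s@s))
    r=E[:3,:3].T@np.r_[s,1]; o=-E[:3,:3].T@E[:3,3]
    return (o+r*(z-o[2])/r[2])
def project(c,p,E=None):
    E=c["extrinsics"] if E is None else E
    q=E[:3,:3]@np.array(p)+E[:3,3]; s=q[:2]/q[2]; s=s*(1+c["k1"]*(s@s))
    return c["mtx"][:2,:2]@s+c["mtx"][:2,2]
def wristE(bot):
    c=bot.calibration("wrist"); q=np.array(bot.read_tool_rot()); T=np.eye(4)
    T[:3,:3]=R.from_quat(q[[1,2,3,0]]).as_matrix(); T[:3,3]=bot.read_position()
    return np.linalg.inv(T@c["hand_eye"])
def down(phi):
    """tool down, tool x axis... closing (tool y) along world direction phi"""
    y=np.array([np.cos(phi),np.sin(phi),0]); z=np.array([0,0,-1.]); x=np.cross(y,z)
    q=R.from_matrix(np.c_[x,y,z]).as_quat(); return list(q[[3,0,1,2]])
E
python3 - <<'E'
import cv2
a=cv2.imread("pics/top0.png")[115:315,225:490]
cv2.imwrite("pics/top0c.png",cv2.resize(a,None,fx=3,fy=3,interpolation=cv2.INTER_CUBIC))
a=cv2.imread("pics/scene0.png")[170:370,160:425]
cv2.imwrite("pics/scene0c.png",cv2.resize(a,None,fx=3,fy=3,interpolation=cv2.INTER_CUBIC))
E
```

```text
(no output)
```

View pics/top0c.png

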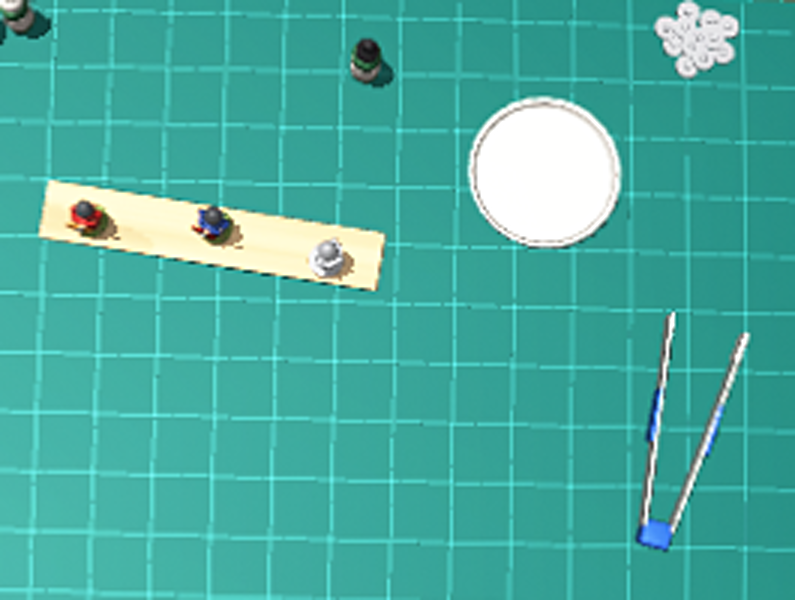

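View pics/scene0c.png

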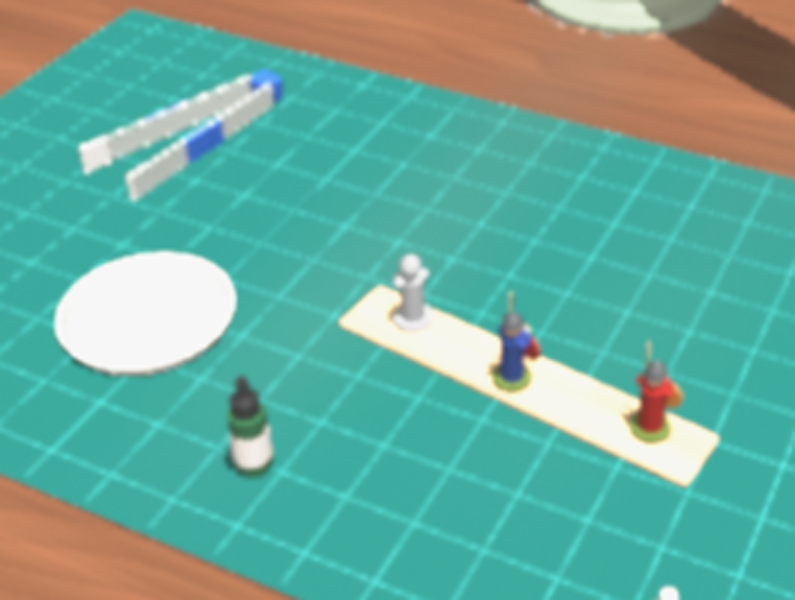

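Run:
```python
from cell import bot
from h import *
t=bot.calibration("top"); s=bot.calibration("scene")
def T(u,v,z): return ground(t,(225+u/3,115+v/3),z).round(3)
def S(u,v,z): return ground(s,(160+u/3,170+v/3),z).round(3)
print("hinge",T(655,535,.027)[:2],"tips",T(672,315,.027)[:2],T(745,336,.027)[:2],"tray",T(545,172,.015)[:2])
print("fig head T",T(328,248,.066)[:2],"S head",S(410,263,.066)[:2],"S base",S(411,318,.009)[:2])
print("blue head",T(213,217,.066)[:2],"S",S(512,380,.009)[:2],"red",T(86,210,.066)[:2],S(651,430,.009)[:2])
print("strip corners",[T(*p,.009)[:2] for p in((50,182),(384,233),(377,290),(40,238))])
print("bottle",T(367,45,.083)[:2],S(251,465,.003)[:2])
```

```text
hinge [ 0.37  -0.218] tips [ 0.554 -0.231] [ 0.538 -0.293] tray [ 0.675 -0.124]
fig head T [0.595 0.059] S head [0.598 0.064] S base [0.594 0.061]
blue head [0.618 0.153] S [0.622 0.157] red [0.621 0.257] [0.624 0.263]
strip corners [array([0.656, 0.296]), array([0.619, 0.011]), array([0.57 , 0.016]), array([0.607, 0.303])]
bottle [0.761 0.032] [0.764 0.031]
```

Run:
```python
from cell import bot
from h import *
a=np.radians(-14); phi=a+np.pi/2
bot.move_pose([.455,-.240,.24],down(phi))
E=wristE(bot); np.save("E1.npy",E)
im=bot.camera("wrist"); cv2.imwrite("pics/w1.png",im[:,:,::-1])
for t in ["tongs","tongs_jaws","tongs_grip"]: print(t,bot.search_frame("wrist",t))
print(bot.read_position(),bot.read_joint_positions(),bot.read_clock())
```

```text
tongs [{'bbox': [286.2, 79.9, 73.0, 216.5], 'confidence': 0.88}]
tongs_jaws [{'bbox': [285.0, 81.2, 71.6, 211.8], 'confidence': 0.83}]
tongs_grip [{'bbox': [283.8, 82.7, 70.8, 209.3], 'confidence': 0.66}]
[ 0.45521643 -0.23952508  0.23998075] [-6.27977743e-01  2.54545868e-01 -2.69102911e-01  1.04721953e+00
  5.32223418e-05 -3.84563369e-01] 3.9583
```

View pics/w1.png

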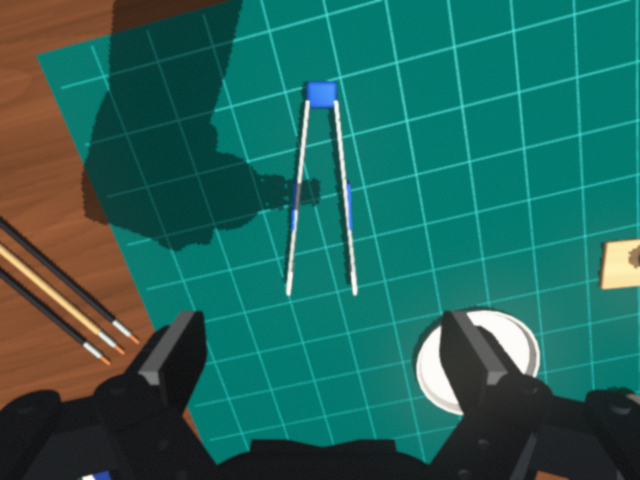

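```bash
python3 - <<'E'
from cell import bot
from h import *
c=bot.calibration("wrist");E=np.load("E1.npy")
im=cv2.imread("pics/w1.png"); hsv=cv2.cvtColor(im,cv2.COLOR_BGR2HSV)
m=cv2.inRange(hsv,(105,150,60),(125,255,255)); m[300:]=0
n,l,st,ce=cv2.connectedComponentsWithStats(m)
for i in range(1,n):
    if st[i,4]>8: print(st[i],ce[i].round(1))
P=lambda u,v,z=.027: ground(c,(u,v),z,E)[:2]
h=P(321.5,87); h2=P(321,101); tl=P(289,293); tr=P(355,293)
mid=(tl+tr)/2; d=mid-P(321.5,95); d/=np.linalg.norm(d)
print("rear top",h,"ctr",P(321.5,95),"tips",tl,tr,"yaw",np.degrees(np.arctan2(d[1],d[0])))
for u,v in((321.5,83),(321.5,95),(349,183),(349,230),(322,293.5)): print((P(u,v)-mid)@d)
E
python3 - <<'E'
import cv2
a=cv2.imread("pics/w1.png")[70:310,250:400]
cv2.imwrite("pics/w1c.png",cv2.resize(a,None,fx=2.5,fy=2.5,interpolation=cv2.INTER_CUBIC))
E
```

```text
[306  81  31  27 728] [321.3  93.7]
[291 182   5  48 113] [293. 206.]
[347 183   5  47  98] [349.4 204.4]
rear top [ 0.36494444 -0.2172046 ] ctr [ 0.37096059 -0.21870024] tips [ 0.53858575 -0.29271201] [ 0.5539068  -0.23084151] yaw -13.806851437757912
-0.18977241488728777
-0.18050112631665607
-0.10707443517191158
-0.06359569447307785
0.0005367926904081875
```

View pics/w1c.png

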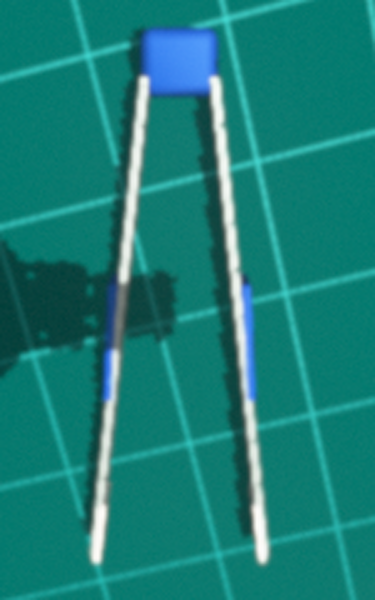

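Run:
```python
from cell import bot
from h import *
a=np.radians(-13.8); phi=a+np.pi/2; g=[.4622,-.2411]
bot.move_pose(g+[.10],down(phi))
print(bot.move_linear(g+[.004],speed=.1,until_force=8),bot.read_position())
bot.set_gripper(.553,20); print(bot.read_gripper_width(),bot.read_finger_force(),bot.read_ft_force())
bot.move_linear(g+[.12],speed=.12)
print(bot.read_gripper_width(),bot.read_finger_force(),bot.read_ft_force())
np.save("E2.npy",wristE(bot)); im=bot.camera("wrist"); cv2.imwrite("pics/w2.png",im[:,:,::-1])
print(bot.read_position(),bot.read_clock())
```

```text
False [ 0.46271833 -0.24146287  0.00463024]
0.5508743496045918 8.775094449520111 [ 0.57799778 -0.25705839  6.92585601]
0.5499198307653864 6.443814933300018 [-0.6833136  -0.17488616 -1.38132875]
[ 0.46157699 -0.24066925  0.11913563] 7.3167
```

View pics/w2.png

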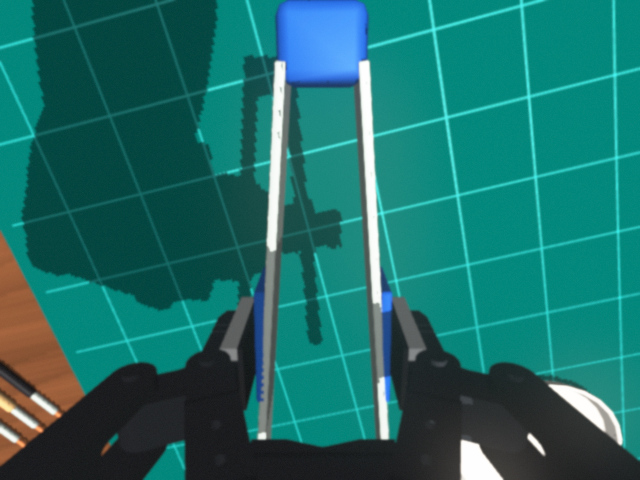

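```bash
cat >> h.py <<'E'
YAW=np.radians(-7.); D=np.array([np.cos(YAW),np.sin(YAW)]); N=np.array([-D[1],D[0]])
FIG=np.array([.5955,.061])
E
python3 - <<'E'
from cell import bot
from h import *
c=bot.calibration("wrist");E=np.load("E2.npy")
d=np.array([np.cos(np.radians(-13.8)),np.sin(np.radians(-13.8))])
for v in (2,85): print("block",(ground(c,(322,v),.1415,E)[:2]-[.4616,-.2407])@d)
p=FIG-D*.135
bot.move_pose([*p,.12],down(YAW+np.pi/2))
bot.move_linear([*p,.0235],speed=.12)
print(bot.read_position(),bot.read_gripper_width(),bot.read_finger_force())
for n in("top","scene"): cv2.imwrite(f"pics/{n}3.png",bot.camera(n)[:,:,::-1])
s=bot.calibration("scene"); t=bot.calibration("top"); 
for z in(.021,.045): print(z,[project(k,[*(FIG-.06*D),z]).round() for k in(s,t)])
print([project(k,[*FIG,.031]).round() for k in(s,t)],bot.read_clock())
a=cv2.imread("pics/scene3.png")[190:340,220:420]; b=cv2.imread("pics/top3.png")[150:300,240:440]
cv2.imwrite("pics/c3.png",cv2.resize(np.hstack([a,b]),None,fx=2,fy=2,interpolation=cv2.INTER_CUBIC))
E
```

```text
block -0.10413893505233947
block -0.08395091524360444
[0.46206551 0.07722485 0.02393437] 0.5548920970844405 6.4499033242464066
0.021 [array([312., 258.]), array([330., 224.])]
0.045 [array([312., 250.]), array([330., 223.])]
[array([297., 269.]), array([333., 200.])] 9.575
```

View pics/c3.png

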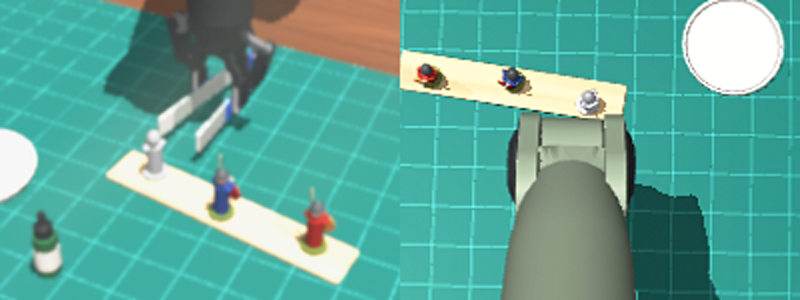

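Run:
```python
from cell import bot
from h import *
s=bot.calibration("scene")
a=cv2.imread("pics/scene3.png")[235:305,270:345]
cv2.imwrite("pics/c3b.png",cv2.resize(a,None,fx=8,fy=8,interpolation=cv2.INTER_CUBIC))
for z in(.0223,.0463):
  for w in(.031,-.031): print(z,w,((project(s,[*(FIG-.048*D+w*N),z])-[270,235])*8).round())
print(((project(s,[*FIG,.009])-[270,235])*8).round(),((project(s,[*FIG,.071])-[270,235])*8).round())
```

```text
0.0223 0.031 [401. 241.]
0.0223 -0.031 [223. 167.]
0.0463 0.031 [400. 175.]
0.0463 -0.031 [220. 102.]
[216. 331.] [207. 159.]
```

View pics/c3b.png

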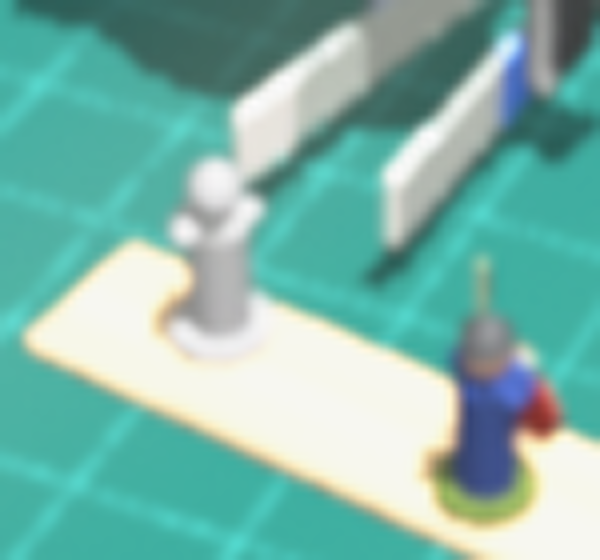

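Run:
```python
from cell import bot
from h import *
p=FIG-D*.075
print(bot.move_linear([*p,.0240],speed=.08,until_force=5),bot.read_position(),bot.read_ft_force())
cv2.imwrite("pics/scene4.png",bot.camera("scene")[:,:,::-1])
a=cv2.imread("pics/scene4.png")[235:305,270:345]
cv2.imwrite("pics/c4.png",cv2.resize(a,None,fx=8,fy=8,interpolation=cv2.INTER_CUBIC))
```

```text
False [0.52025786 0.07018029 0.02379095] [ 0.06340844 -0.38247816 -0.36626938]
```

View pics/c4.png

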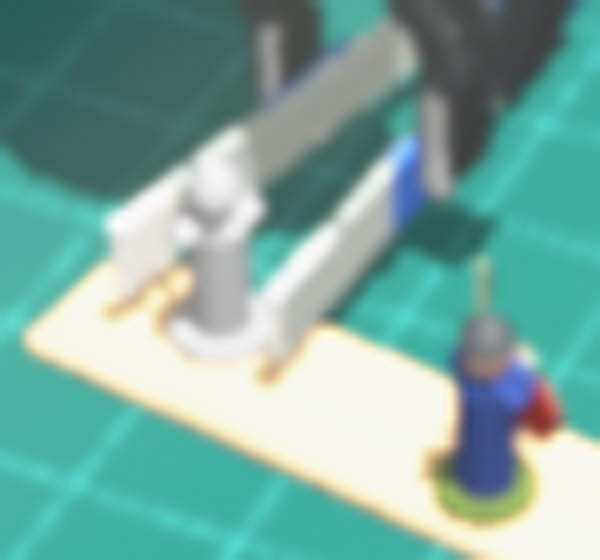

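Run:
```python
from cell import bot
from h import *
p=FIG-D*.074-N*.0035
bot.move_linear([*p,.0240],speed=.03)
bot.set_gripper(0.0,30); bot.wait(.2)
print(bot.read_gripper_width(),bot.read_finger_force(),bot.read_ft_force())
bot.move_linear([*p,.06],speed=.06)
print(bot.read_position(),bot.read_gripper_width(),bot.read_finger_force(),bot.read_ft_force(),bot.read_clock())
cv2.imwrite("pics/scene5.png",bot.camera("scene")[:,:,::-1])
a=cv2.imread("pics/scene5.png")[215:305,260:360]
cv2.imwrite("pics/c5.png",cv2.resize(a,None,fx=6,fy=6,interpolation=cv2.INTER_CUBIC))
```

```text
0.362730033886931 31.43040123861283 [-0.5944845  -0.20785443 -0.04950003]
[0.5215499  0.06655523 0.06003896] 0.36170143278251293 31.343055067118257 [-1.09451165 -0.04852478  0.06378305] 12.025
```

View pics/c5.png

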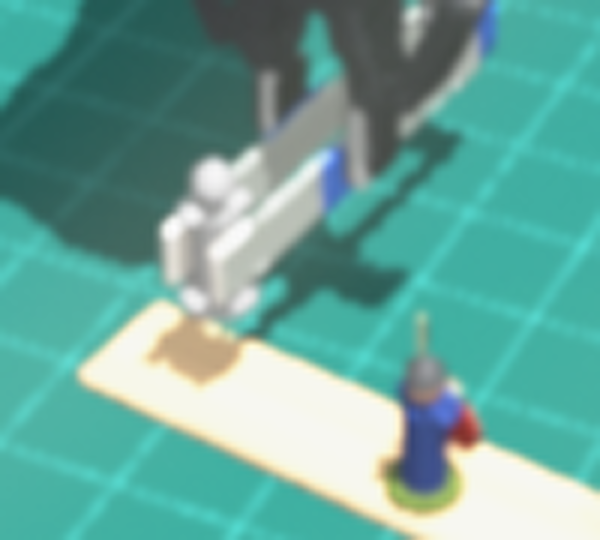

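Run:
```python
from cell import bot
from h import *
tray=np.array([.675,-.124]); p=bot.read_position()
bot.move_linear([p[0],p[1],.145],speed=.08)
q=tray-D*.075
bot.move_linear([*q,.145],speed=.1); bot.wait(.5)
print(bot.read_position(),bot.read_gripper_width(),bot.read_finger_force(),bot.read_clock())
t=bot.calibration("top"); s=bot.calibration("scene")
a=[]
for n in("scene","top"):
    im=bot.camera(n)[:,:,::-1]; u,v=project(bot.calibration(n),[*tray,.06]).astype(int)
    a.append(im[v-70:v+70,u-70:u+70])
cv2.imwrite("pics/c6.png",cv2.resize(np.hstack(a),None,fx=2.8,fy=2.8,interpolation=cv2.INTER_CUBIC))
print([d["bbox"] for d in bot.search_frame("top","bare_figure")])
```

```text
[ 0.60055281 -0.11485462  0.1450131 ] 0.3614168679522464 31.341454703360796 15.925
[[156.3, 151.8, 13.4, 11.6]]
```

View pics/c6.png

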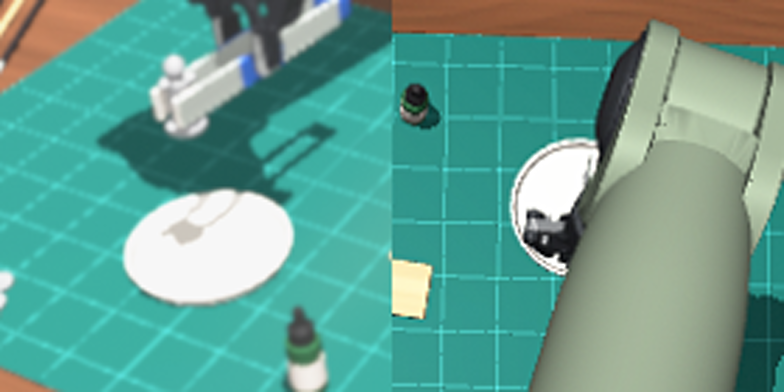

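Run:
```python
from cell import bot
from h import *
s=bot.calibration("scene"); u,v=project(s,[.675,-.124,.06]).astype(int)
print(ground(s,(u-70+186/2.8,v-70+130/2.8),.130),bot.read_ft_force())
print(bot.close_job())
```

```text
[ 0.67952998 -0.11634352  0.13      ] [-0.678185   -0.85352899 -1.34493905]
the job is handed in; nothing more can be done
None
```

The job is handed in: the tongs hold the bare figure upright over the tray, within about 1 cm of the centre by the camera and about 12 cm up. The gripper never touched the figure, and I saw no bystander disturbed; the judge's verdict was not shown.

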